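# Hang the open-hook pail on the garland stall's display rail

### The job

Hang the small tin pail that has the open, C-shaped hook on the display rail: bring it in sideways so that the bar passes through the gap of the hook, then lower it until the pail hangs from the bar by the crown of its hook, upright, still and released. Leave the wider pail with the closed ring standing where it is.

Things in the scene. Friction and masses are not known exactly. Their poses are not given: they have to be found in the camera images.
- hook_pail: Loose tin pail, 0.2-0.4 kg, 68 mm wide, 60 mm tall, standing. On its mouth an upright C hook of 14 mm wide strap in its x-z plane: 66 mm inside, 78 outside, centre 102 mm up; gap faces its +x (roughly to the rail), from 73 to 113 mm up. Wooden grip tab on top: 26 (x) x 14 (y) mm, from 140 to 174 mm up; pinch across y. Origin: centre of underside, z up.
- hook_seat (a point): Point of the hook pail, 129 mm straight above its origin, under the crown of its hook: where the bar's axis lies when the pail hangs from it.
- rail: Display rail, fixed: a level round bar 12 mm thick, 440 mm long, its axis 200 mm above the table, between two upright 16 mm posts on round feet (70 mm wide). Origin: on the table, straight under the bar's middle; y axis along the bar, z up, x square to the bar, away from the robot. The pails start on the robot's side (-x) of it.
- ring_pail: Loose wider tin pail, 92 mm at the rim, 60 mm tall; hanger of the same sizes, with the same tab, but a closed ring with no gap: it cannot go on the rail and stays standing. Origin: centre of its underside, z up, ring in its x-z plane. A third, plain pail without hanger stands in the same row, the three about 200 mm apart in any order.
Mind the look-alikes: they are no part of the job. Leave any orange, purple or yellow look-alike of the ring_pail alone.

How it is judged:
By the outcome, as a careful person would: the job done as asked, in the order asked, and still so for the second after the job is handed in, with the robot touching nothing.
It also fails if it takes over 40 s, if anything falls off the work surface, if the arm or the gripper's body presses on something with over 40 N, if the wrist force passes 120 N, or if a joint passes its speed limit or range.

### The arm

A 6-joint arm with a two-finger parallel gripper is mounted at the origin on the work surface. World frame = base frame: x ahead of the robot, y to its left, z up, the work surface at z = 0. Lengths are in m, angles in rad, forces in N, time in s.
With the tool pointing down it reaches from about 0.375 to 0.9 m from the base axis. Payload 3.1 kg.
Tool frame: the origin (TCP) lies between the finger pads; the fingertips stand robot.finger_overhang ahead of it and the grasp point (between the pads) lies 3 mm ahead of it (robot.finger_overhang is the distance from the TCP to the fingertips, in m); z points along the fingers, y is the line along which they close (so a half turn about z gives the same grasp; the last joint's range is limited). The gripper opens to 87 mm and grips with 3 to 60 N. Pads are 19 mm wide; open, the fingers measure 117 mm over their backs; the gripper's body (75 mm by 190 mm) begins 51 mm behind the grasp point.
Start: joints at [1.103, 0.527, 1.433, -0, 1.181, -0.178], TCP at [0.179, 0.599, 0.245] pointing down, gripper open.
Joint ranges: [-3.08, 3.08], [-0.75, 2.2], [0.22, 2.44], [-1.43, 4.57], [0, 2.65], [-2.85, 2.85]. Speed limits (rad/s): [2.79, 2.79, 3.14, 3.14, 3.14, 3.14].

### API

Orientations are given as a unit quaternion [x, y, z, w].
In Python, from rig import get_obs, vision, hand_in, nets, robot gives the robot as it stands.
- The arm moves only by the tool apply_moves, never from a script. Its argument "series" is a list of rows, each an object with "offset": the shift along the world's x, y, z in cm, a list of three; "rot": the turn, a rotation vector about the world's x, y, z in degrees, a list of three. A call has 1 to 20 rows; each row is the pose to reach, as a shift and turn from the pose commanded when the call began; what a row does not reach only later rows make up. A row lasts 1/10 s, in which the tool goes at most 50 mm and 8.59 degrees, less where a joint would pass 70% of its speed; a pose out of reach is approached as far as the arm can. A call with a gripper value outside its range is refused whole. "hand" is the opening, from 0 (shut) to 1 (fully open), set as the call begins (left out, the last holds). The fingers move at their own pace and stop on an object; "newtons" is the grip in N (left out, the last holds). Time passes only in rows, so rows that repeat a pose let the fingers close. It gives the time, the measured TCP pose, the force, the opening and the grip force at its end, in the units of the state.
- get_obs(): the state, without advancing time (a new reading comes with each control period).
- vision.camera(name): name is "side" or "top"; returns the picture (480x640x3 uint8, red, green, blue); there is no depth.
- vision.calibration(name): a dict with "K" (3x3 intrinsics, pixels), "k1" (the pictures are not rectified: a ray, as slopes to the right and down, at radius r is drawn at 1 + k1 r^2 times it, then the intrinsics apply), "R" (3x3) and "t" (3): a world point X has camera coordinates R X + t. Camera axes: x right, y down, z forward; pixel columns grow to the right and rows downward; lengths in m; the calibration is good to about 2 mm. A picture is of the moment at which its call begins. calibration takes no time and is no camera call.
- hand_in(): hands the job in; it is judged then, once.
Trained networks look in the newest picture that a camera, given by its name, has taken for a name from the list of things; names that differ only in an ending like _2 or _b are one class to them, and where a whole thing is asked for, a point or a joint stands for the part that bears it (a point fixed in the world has none). Each returns a list of dicts, best first, with "conf" (0 to 1); they miss things now and then, are a little off and sometimes report something else, mostly with a low value. They report only what shows in the picture. A call takes as long as a camera call. They do not tell look-alikes from the thing itself.
- nets.search_frame(camera, query): "centre" ([x, y, z] in m, in world coordinates, good to about 4 mm: the middle of the surface that is visible of it).
- nets.spot_point(camera, query): "centre" ([x, y, z] in m, in world coordinates, good to about 4 mm: a listed point, or the origin of a listed thing).
The state is a dict: "time": time; "q": joint angles; "joint_velocities": joint speeds; "joint_torque": joint torques, N m; "position": TCP position; "tool_rot": TCP orientation; "ft_force": force on the tool from outside, world axes, zero at the start; "moment": the same for the moment, N m; "grip_width": finger opening in m; "grip_force": force on a finger pad.
Only numpy, scipy, OpenCV 4.12 (cv2) and the standard library are available. Lean on these libraries where they do the work, as an engineer would, in place of code of your own. Each camera call takes 0.05 s, during which the arm holds its last target. There are 200 camera calls.

## Working session

There is one attempt and no reset: what is moved stays moved. The work goes in short steps, Python scripts to look and compute and a tool call to move; the robot and the scene stay as the last step left them, time stands still between calls to the robot, and variables do not carry over. Pictures are saved under pics/ and viewed, at most 10 in all, crops included, and the job is handed in when it is done.

Besides the shell and the picture viewer there is one more tool, called after "Emit:" as name(argument=value, ...) on one line, values as JSON. apply_moves: Moves the arm, as the interface text tells. Its arguments: {"type":"object","properties":{"series":{"type":"array"},"hand":{"type":"number"},"newtons":{"type":"number"}},"required":["series"]}

```bash
mkdir -p pics; cat > h.py <<'E'
import numpy as np,cv2
from rig import get_obs,vision,nets,robot
def snap(n,f):
    im=vision.camera(n); cv2.imwrite('pics/'+f,im[:,:,::-1]); return im
def proj(n,X):
    c=vision.calibration(n);K=np.array(c['K']);p=np.array(c['R'])@np.array(X)+np.array(c['t']);s=p[:2]/p[2]
    s=s*(1+c['k1']*(s@s)); return K[:2,:2]@s+K[:2,2]
def ray(n,uv):
    c=vision.calibration(n);K=np.array(c['K']);R=np.array(c['R']);d=np.linalg.solve(K[:2,:2],np.array(uv,float)-K[:2,2]);s=d.copy()
    for _ in range(20): s=d/(1+c['k1']*(s@s))
    return -R.T@np.array(c['t']),R.T@np.array([*s,1.])
def tri(*v):
    A=0;b=0;L=[ray(*x) for x in v]
    for o,d in L:
        d=d/np.linalg.norm(d);P=np.eye(3)-np.outer(d,d);A=A+P;b=b+P@o
    return np.linalg.solve(A,b)
def atz(n,uv,z):
    o,d=ray(n,uv);return o+d*(z-o[2])/d[2]
E
python3 - <<'E'
from h import *
np.set_printoptions(precision=3,suppress=True)
print(get_obs(),robot.finger_overhang)
for n in('side','top'):
    snap(n,n+'0.png'); c=vision.calibration(n);print(n,-np.array(c['R']).T@np.array(c['t']),np.array(c['R']))
    for q in('hook_pail','hook_seat','rail','ring_pail'):
        for f in (nets.search_frame,nets.spot_point):
            for d in f(n,q): print(n,q,f.__name__,np.round(d['centre'],3),round(d['conf'],2),proj(n,d['centre']).round())
E
```

```text
{'time': 0.0, 'q': array([ 1.103,  0.528,  1.434, -0.   ,  1.181, -0.178]), 'joint_velocities': array([ 0.001,  0.001,  0.001, -0.   , -0.   ,  0.002]), 'joint_torque': array([  0.   , -44.003, -17.66 ,   0.063,   0.058,  -0.   ]), 'position': array([0.178, 0.598, 0.244]), 'tool_rot': array([ 0.144,  0.99 , -0.001, -0.   ]), 'ft_force': array([ 0.196, -0.056,  0.241]), 'moment': array([-0.018,  0.03 , -0.031]), 'grip_force': 0.0, 'grip_width': 0.0867329600851326} 0.022
side [ 0.424 -0.818  0.838] [[ 1.    -0.028 -0.009]
 [-0.025 -0.634 -0.773]
 [ 0.016  0.773 -0.634]]
side hook_pail call [ 0.482 -0.226  0.064] 0.91 [346. 381.]
side hook_pail call [ 0.48  -0.22   0.002] 0.9 [343. 401.]
side hook_seat call [ 0.479 -0.224  0.06 ] 0.81 [344. 381.]
side hook_seat call [ 0.479 -0.219  0.125] 0.89 [344. 353.]
side hook_seat call [ 0.47   0.206 -0.001] 0.41 [326. 243.]
side rail call [ 0.605 -0.188  0.087] 0.82 [419. 351.]
side ring_pail call [0.544 0.321 0.056] 0.93 [356. 192.]
side ring_pail call [0.238 0.341 0.059] 0.9 [226. 189.]
side ring_pail call [0.47  0.204 0.055] 0.83 [327. 223.]
s
[... 775 characters left out ...]
0.13 ] 0.58 [473. 227.]
top rail call [ 0.605 -0.011  0.174] 0.62 [366. 156.]
top rail call [ 0.468  0.212 -0.001] 0.53 [257. 237.]
top ring_pail call [0.239 0.347 0.059] 0.84 [184. 348.]
top ring_pail call [0.316 0.2   0.059] 0.79 [258. 310.]
top ring_pail call [0.372 0.34  0.06 ] 0.79 [189. 281.]
top ring_pail call [0.539 0.334 0.06 ] 0.78 [195. 200.]
top ring_pail call [0.468 0.208 0.062] 0.67 [255. 235.]
top ring_pail call [ 0.47   0.209 -0.002] 0.95 [259. 236.]
top ring_pail call [ 0.316  0.201 -0.   ] 0.89 [261. 309.]
top ring_pail call [0.543 0.335 0.   ] 0.87 [201. 202.]
top ring_pail call [0.374 0.34  0.003] 0.78 [196. 281.]
top ring_pail call [ 0.236  0.349 -0.006] 0.74 [191. 346.]
```

View pics/side0.png

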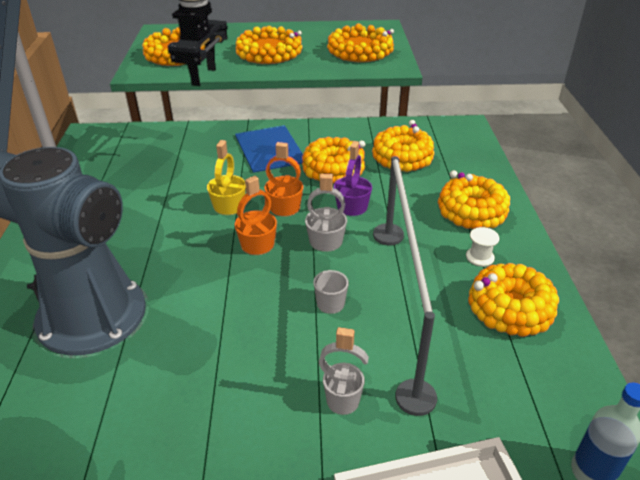

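View pics/top0.png

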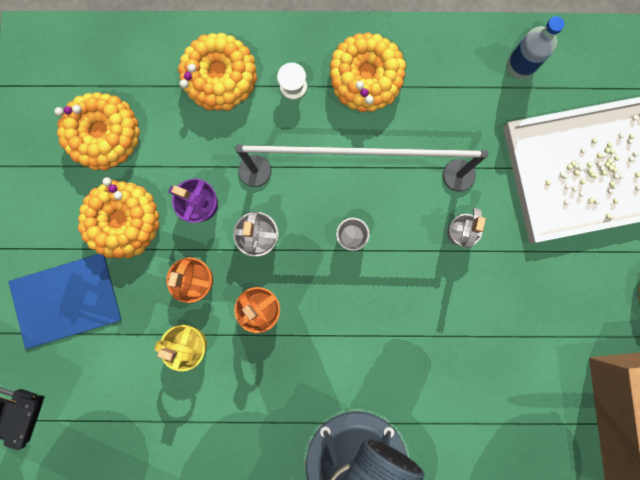

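Side picture: the hook pail is at (344,380), the grey ring pail at (326,228) and the plain pail at (331,292). The bar runs from about (396,160) to (428,308). The orange, purple and yellow look-alikes are all closed rings. I'll confirm the C-gap in an enlarged crop and measure the rail and tab.

```bash
python3 - <<'E'
from h import *
a=cv2.imread('pics/side0.png');b=cv2.imread('pics/top0.png')
f=lambda im,x,y,w,h,s:cv2.resize(im[y:y+h,x:x+w],None,fx=s,fy=s,interpolation=cv2.INTER_CUBIC)
L=f(a,305,320,80,100,5); R=f(b,435,200,80,60,5)   # 400x500, 400x300
r1=f(b,220,135,50,40,4);r2=f(b,450,135,50,40,4)
c=np.zeros((500,800,3),np.uint8);c[:,:400]=L;c[:300,400:]=R;c[300:460,400:600]=r1;c[300:460,600:800]=r2
cv2.imwrite('pics/crop1.png',c)
d=np.zeros((500,800,3),np.uint8);d[:480,:400]=f(a,370,145,100,120,4);d[:500,400:]=f(a,380,290,80,100,5)
cv2.imwrite('pics/crop2.png',d)
E
```

```text
(no output)
```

View pics/crop1.png

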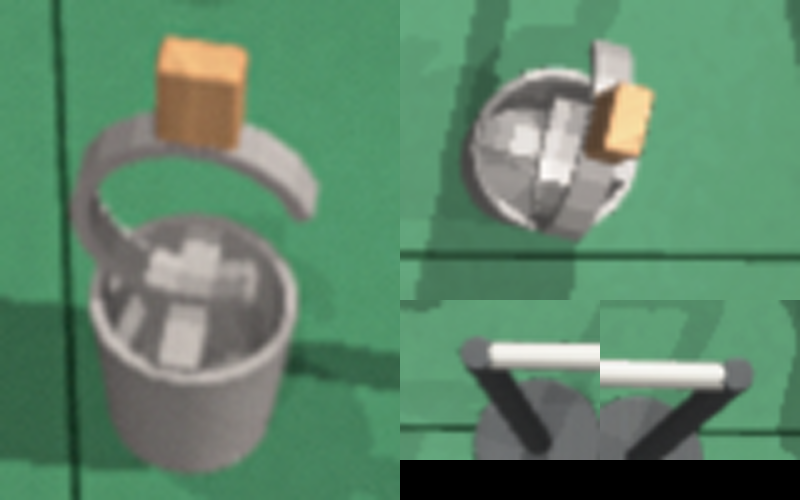

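View pics/crop2.png

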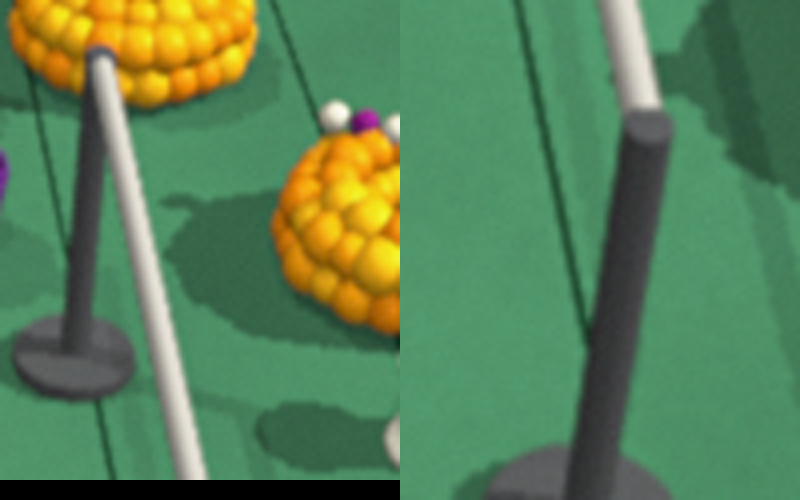

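The crop confirms it: the pail at side (344,380) has an open C hook. Its gap faces right, toward the rail, and the tab is on top. Next I fit the tab's pose from its silhouettes and triangulate the rail ends.

```bash
python3 - <<'E'
from h import *
from scipy.optimize import minimize
np.set_printoptions(precision=4,suppress=True)
A=tri(('top',(238.9,148.2)),('side',(394.5,158.8)));B=tri(('top',(484.3,153.8)),('side',(429.6,316)))
print('posts',A,B,proj('top',A),proj('side',A),proj('side',B),proj('top',B))
for u in[(238.9,148.2),(484.3,153.8)]: print(atz('top',u,.2))
# rail mid axis points: bar centreline in top
M={}
for n,(x0,y0,x1,y1) in dict(side=(325,322,365,355),top=(465,205,495,245)).items():
    hsv=cv2.cvtColor(cv2.imread(f'pics/{n}0.png'),cv2.COLOR_BGR2HSV)
    m=((hsv[...,0]<20)&(hsv[...,1]>90)).astype(np.uint8); z=np.zeros_like(m);z[y0:y1,x0:x1]=m[y0:y1,x0:x1];M[n]=z;print(n,z.sum())
S=4
def sil(n,p):
    x,y,z,yaw=p;c,s=np.cos(yaw),np.sin(yaw)
    P=[proj(n,[x+c*a-s*b,y+s*a+c*b,z+h]) for a in(-.013,.013) for b in(-.007,.007) for h in(-.034,0)]
    h=cv2.convexHull(np.float32(P)); m=np.zeros((480*S,640*S),np.uint8)
    cv2.fillConvexPoly(m,np.int32(np.round((h+.5)*S)),1);return cv2.resize(m.astype(np.float32),(640,480),interpolation=cv2.INTER_AREA)
def cost(p): return sum(np.abs(sil(n,p)-M[n]).sum() for n in M)
best=None
for yaw in np.radians([-30,-20,-10,0,10,20]):
    p0=[.48,-.222,.174,yaw]
    r=minimize(cost,p0,method='Nelder-Mead',options=dict(initial_simplex=[p0]+[list(np.add(p0,d)) for d in([.006,0,0,0],[0,.006,0,0],[0,0,.006,0],[0,0,0,.15])],maxiter=150))
    print(r.x,np.degrees(r.x[3]),r.fun)
E
```

```text
posts [0.61  0.22  0.205] [ 0.6032 -0.2207  0.2046] [238.8941 148.7715] [394.9911 158.6952] [430.0014 315.931 ] [484.2738 154.132 ]
[0.6123 0.2209 0.2   ]
[ 0.6049 -0.222   0.2   ]
side 336
top 101
[ 0.4797 -0.2186  0.1752 -0.4224] -24.20117870266447 173.9375
[ 0.479  -0.2179  0.1758 -0.2519] -14.430660501439599 162.8125Traceback (most recent call last):
  File "<stdin>", line 22, in <module>
    res = _minimize_neldermead(fun, x0, args, callback, bounds=bounds,
                               **options)
    fxr = func(xr)
    fx = function(np.copy(x), *(wrapper_args + args))
  File "<stdin>", line 18, in cost
  File "<stdin>", line 18, in <genexpr>
  File "<stdin>", line 15, in sil
  File "h.py", line 6, in proj
    c=vision.calibration(n);K=np.array(c['K']);p=np.array(c['R'])@np.array(X)+np.array(c['t']);s=p[:2]/p[2]
ValueError: time passes only in moves, steps and waits
```

```bash
sed -i 's/^from rig.*/&\nC={n:vision.calibration(n) for n in ("side","top")}/; s/c=vision.calibration(n)/c=C[n]/' h.py; python3 - <<'E'
from h import *
from scipy.optimize import minimize
np.set_printoptions(precision=4,suppress=True)
M={}
for n,(x0,y0,x1,y1) in dict(side=(330,325,360,352),top=(468,212,490,236)).items():
    im=cv2.imread(f'pics/{n}0.png').astype(int)
    m=(im[...,2]-im[...,0]>35); z=np.zeros(m.shape);z[y0:y1,x0:x1]=m[y0:y1,x0:x1];M[n]=z;print(n,z.sum())
    print('\n'.join(''.join('.#'[int(v)] for v in r) for r in z[y0:y1,x0:x1]))
S=4
def sil(n,p):
    x,y,z,yaw=p;c,s=np.cos(yaw),np.sin(yaw)
    P=[proj(n,[x+c*a-s*b,y+s*a+c*b,z+h]) for a in(-.013,.013) for b in(-.007,.007) for h in(-.034,0)]
    h=cv2.convexHull(np.float32(P)); m=np.zeros((480*S,640*S),np.uint8)
    cv2.fillConvexPoly(m,np.int32(np.round((h+.5)*S)),1);return cv2.resize(m.astype(np.float32),(640,480),interpolation=cv2.INTER_AREA)
def cost(p): return sum(np.abs(sil(n,p)-M[n]).sum() for n in M)
for yaw in np.radians([-30,-10,10]):
    p0=[.48,-.222,.174,yaw]
    r=minimize(cost,p0,method='Nelder-Mead',options=dict(initial_simplex=[p0]+[list(np.add(p0,d)) for d in([.006,0,0,0],[0,.006,0,0],[0,0,.006,0],[0,0,0,.15])],maxiter=120))
    print(r.x,np.degrees(r.x[3]),r.fun,[sil(n,r.x).sum() for n in M])
for u in[(615,85),(653,87),(643,160),(605,150)]: print(atz('top',(435+(u[0]-400)/5-.5,200+u[1]/5-.5),.174))
o=get_obs();print(o['time'])
E
```

```text
side 374.0
..............................
..............................
........###...................
.......###########............
.......#################......
.......#################......
.......##################.....
......###################.....
......###################.....
......##################......
......##################......
......##################......
......##################......
......##################......
......##################......
......##################......
......##################......
......##################......
......##################......
......##################......
......##################......
......#################.......
.......################.......
..........#############.......
...............########.......
..............................
..............................
top 148.0
......................
......................
......................
......................
...........##.........
..........######......
.........#########....
........##########....
.......##########.....
.......##########.....
.......##########.....
.......##########.....
......###########.....
......##########......
......##########......
.....###########......
.....###########......
.....##########.......
.....##########.......
......########........
......................
......................
......................
......................
[ 0.4792 -0.2193  0.1764 -0.4332] -24.821536207236186 108.375 [np.float32(416.6875), np.float32(187.6875)]
[ 0.4787 -0.2193  0.1773 -0.2137] -12.245756785151428 97.1875 [np.float32(403.4375), np.float32(191.0)]
[ 0.4789 -0.2196  0.1772  0.136 ] 7.7950740488125545 125.0 [np.float32(408.1875), np.float32(189.4375)]
[ 0.4941 -0.2145  0.174 ]
[ 0.4935 -0.2285  0.174 ]
[ 0.4666 -0.2243  0.174 ]
[ 0.4702 -0.2105  0.174 ]
0.9
```

The tab is centred near (0.480, -0.2195), top z about 0.175, yaw about -11°, which fits the stated 0.174. The bar runs from (0.610, 0.22) to (0.604, -0.22) with yaw about -1°. Now moving above the pail.

Emit:
apply_moves(series=[{"offset": [5, -6, 4.5], "rot": [0, 0, 2]}, {"offset": [27, -40, 4.5], "rot": [0, 0, 5]}, {"offset": [27, -40, 4.5], "rot": [0, 0, 5]}, {"offset": [27, -40, 4.5], "rot": [0, 0, 5]}, {"offset": [27, -40, 4.5], "rot": [0, 0, 5]}, {"offset": [27, -40, 4.5], "rot": [0, 0, 5]}, {"offset": [27, -40, 4.5], "rot": [0, 0, 5]}, {"offset": [27, -40, 4.5], "rot": [0, 0, 5]}, {"offset": [27, -40, 4.5], "rot": [0, 0, 5]}, {"offset": [27, -40, 4.5], "rot": [0, 0, 5]}, {"offset": [30.1, -81.9, 1], "rot": [0, 0, 5]}, {"offset": [30.1, -81.9, 1], "rot": [0, 0, 5]}, {"offset": [30.1, -81.9, 1], "rot": [0, 0, 5]}, {"offset": [30.1, -81.9, 1], "rot": [0, 0, 5]}, {"offset": [30.1, -81.9, 1], "rot": [0, 0, 5]}, {"offset": [30.1, -81.9, 1], "rot": [0, 0, 5]}, {"offset": [30.1, -81.9, 1], "rot": [0, 0, 5]}, {"offset": [30.1, -81.9, 1], "rot": [0, 0, 5]}, {"offset": [30.1, -81.9, 1], "rot": [0, 0, 5]}, {"offset": [30.1, -81.9, 1], "rot": [0, 0, 5]}], hand=1)

```text
time: 2.9
position: [0.48, -0.2238, 0.2543]
tool_rot: [0.103, 0.995, -0.001, 0.001]
ft_force: [-0.2, 0.2, -0.5]
grip_width: 0.0872
grip_force: 0.0
```

Emit:
apply_moves(series=[{"offset": [0, 0, -4], "rot": [0, 0, 0]}, {"offset": [0, 0, -7], "rot": [0, 0, 0]}, {"offset": [0, 0, -8.9], "rot": [0, 0, 0]}, {"offset": [0, 0, -8.9], "rot": [0, 0, 0]}], hand=0.5)

```text
time: 3.3
position: [0.4777, -0.2176, 0.1633]
tool_rot: [0.101, 0.995, 0.002, -0.003]
ft_force: [-1.0, 0.3, 0.4]
grip_width: 0.0625
grip_force: 0.0
```

```bash
python3 - <<'E'
from h import *
np.set_printoptions(precision=4,suppress=True)
s=snap('side','s1.png');t=snap('top','t1.png');o=get_obs();print(o['time'],o['position'],o['tool_rot'],o['ft_force'],o['grip_width'])
f=lambda im,x,y,w,h,k:cv2.resize(im[y:y+h,x:x+w],None,fx=k,fy=k,interpolation=cv2.INTER_CUBIC)[:,:,::-1]
cv2.imwrite('pics/c3.png',np.hstack([f(s,295,300,100,120,4),f(t,420,170,100,120,4)]))
E
```

```text
3.4 [ 0.4797 -0.2192  0.1659] [ 0.1006  0.9949  0.0002 -0.0001] [ 0.442  -0.1635  0.2428] 0.05480570019803048
```

View pics/c3.png

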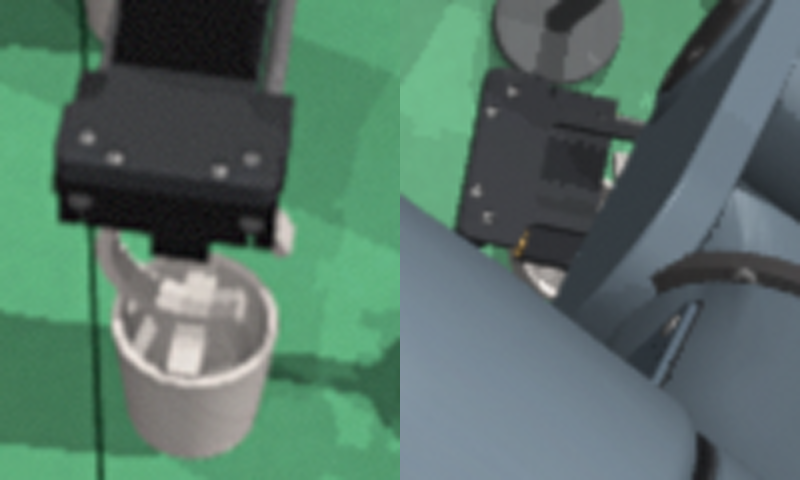

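The crop shows the fingers on either side of the tab and the pail still upright and undisturbed. Closing now.

Emit:
apply_moves(series=[{"offset": [0, 0, 0], "rot": [0, 0, 0]}, {"offset": [0, 0, 0], "rot": [0, 0, 0]}, {"offset": [0, 0, 0], "rot": [0, 0, 0]}, {"offset": [0, 0, 0], "rot": [0, 0, 0]}, {"offset": [0, 0, 0], "rot": [0, 0, 0]}, {"offset": [0, 0, 0], "rot": [0, 0, 0]}], hand=0, newtons=30)

```text
time: 4.0
position: [0.4796, -0.22, 0.1658]
tool_rot: [0.101, 0.995, 0.0, 0.0]
ft_force: [-0.4, 0.6, 2.2]
grip_width: 0.0138
grip_force: 29.8
```

Emit:
apply_moves(series=[{"offset": [0, 0, 1.5], "rot": [0, 0, 0]}, {"offset": [0, 0, 4], "rot": [0, 0, 0]}, {"offset": [0, 0, 7], "rot": [0, 0, 2]}, {"offset": [0, 2, 10], "rot": [0, 0, 4]}, {"offset": [0, 5, 10.7], "rot": [0, 0, 6]}, {"offset": [0, 8, 10.7], "rot": [0, 0, 8]}, {"offset": [0, 11, 10.7], "rot": [0, 0, 10]}, {"offset": [0, 12, 10.7], "rot": [0, 0, 10.6]}, {"offset": [0, 12, 10.7], "rot": [0, 0, 10.6]}, {"offset": [0, 12, 10.7], "rot": [0, 0, 10.6]}, {"offset": [0, 12, 10.7], "rot": [0, 0, 10.6]}])

```text
time: 5.1
position: [0.4799, -0.1013, 0.2724]
tool_rot: [0.009, 1.0, -0.0, 0.0]
ft_force: [-0.3, -1.0, -2.7]
grip_width: 0.0136
grip_force: 29.8
```

```bash
cat > look.py <<'E'
import sys
from h import *
np.set_printoptions(precision=4,suppress=True)
k=sys.argv[1]
s=snap('side',f's{k}.png');o=get_obs();print(o['time'],o['position'],o['tool_rot'],o['ft_force'],o['grip_width'],o['grip_force'])
for q in('hook_pail','hook_seat'):
    for d in nets.spot_point('side',q)[:2]: print(q,np.round(d['centre'],4),round(d['conf'],2),proj('side',d['centre']).round())
cv2.imwrite(f'pics/c{k}.png',cv2.resize(s[190:390,270:470],None,fx=3,fy=3,interpolation=cv2.INTER_CUBIC)[:,:,::-1])
E
python3 look.py 4
```

```text
5.15 [ 0.4798 -0.1013  0.2724] [ 0.0095  1.     -0.0002  0.    ] [ 0.6658 -0.5121 -1.4489] 0.013564438447236917 29.835102204233408
hook_pail [ 0.4834 -0.0997  0.1086] 0.79 [342. 305.]
```

View pics/c4.png

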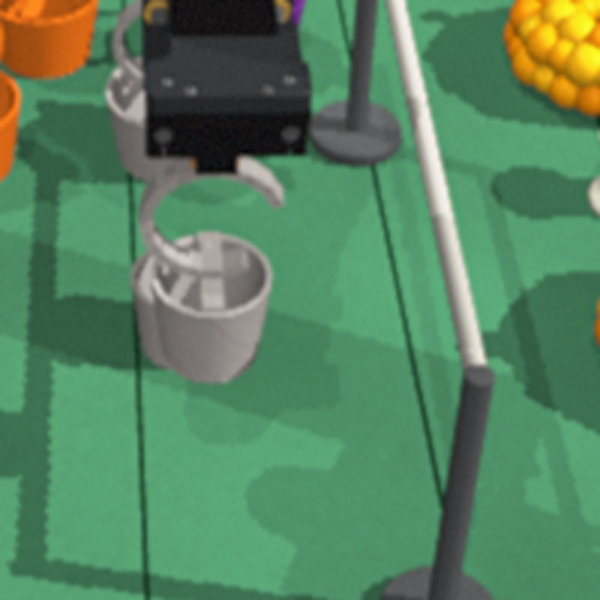

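The crop shows the C hook held upright, with its gap at crop (270,230) facing the bar. The base z of about 0.108 puts the bar mid-gap. Moving in sideways by 12.4 cm.

Emit:
apply_moves(series=[{"offset": [2, 0, 0], "rot": [0, 0, 0]}, {"offset": [4, 0, 0], "rot": [0, 0, 0]}, {"offset": [6, 0, 0], "rot": [0, 0, 0]}, {"offset": [7.5, 0, 0], "rot": [0, 0, 0]}, {"offset": [9, 0, 0], "rot": [0, 0, 0]}, {"offset": [10.5, 0, 0], "rot": [0, 0, 0]}, {"offset": [11.5, 0, 0], "rot": [0, 0, 0]}, {"offset": [12.4, 0, 0], "rot": [0, 0, 0]}, {"offset": [12.4, 0, 0], "rot": [0, 0, 0]}, {"offset": [12.4, 0, 0], "rot": [0, 0, 0]}, {"offset": [12.4, 0, 0], "rot": [0, 0, 0]}])

```text
time: 6.35
position: [0.6028, -0.1, 0.2724]
tool_rot: [0.009, 1.0, 0.0, -0.001]
ft_force: [-0.2, -0.0, -1.6]
grip_width: 0.0136
grip_force: 30.0
```

```bash
python3 look.py 5
```

```text
6.4 [ 0.6029 -0.1     0.2726] [ 0.0088  1.      0.0001 -0.0004] [ 0.5464 -0.5913 -1.2425] 0.013842980833011696 29.958948944695294
hook_pail [ 0.6077 -0.0965  0.1091] 0.71 [414. 302.]
hook_seat [ 0.6034 -0.1028  0.2339] 0.58 [419. 249.]
```

View pics/c5.png

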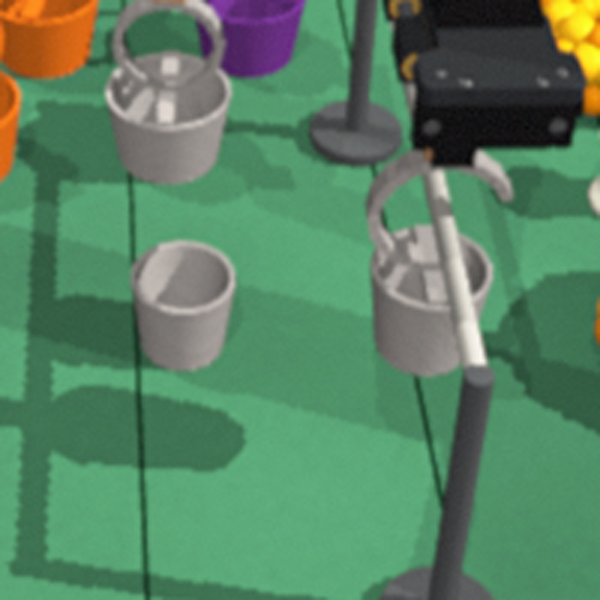

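The bar now passes inside the hook, crossing the crop at (440,190), with no contact force. Lowering.

Emit:
apply_moves(series=[{"offset": [0, 0, -1], "rot": [0, 0, 0]}, {"offset": [0, 0, -2], "rot": [0, 0, 0]}, {"offset": [0, 0, -2.6], "rot": [0, 0, 0]}, {"offset": [0, 0, -3], "rot": [0, 0, 0]}, {"offset": [0, 0, -3.2], "rot": [0, 0, 0]}, {"offset": [0, 0, -3.2], "rot": [0, 0, 0]}, {"offset": [0, 0, -3.2], "rot": [0, 0, 0]}])

```text
time: 7.2
position: [0.6038, -0.1001, 0.2408]
tool_rot: [0.009, 1.0, -0.0, 0.0]
ft_force: [0.7, -0.0, -1.6]
grip_width: 0.0136
grip_force: 30.0
```

Emit:
apply_moves(series=[{"offset": [0, 0, -0.2], "rot": [0, 0, 0]}, {"offset": [0, 0, -0.3], "rot": [0, 0, 0]}, {"offset": [0, 0, -0.3], "rot": [0, 0, 0]}, {"offset": [0, 0, -0.3], "rot": [0, 0, 0]}])

```text
time: 7.6
position: [0.6036, -0.1001, 0.2376]
tool_rot: [0.009, 1.0, -0.0, 0.0]
ft_force: [0.3, -0.2, -1.7]
grip_width: 0.0138
grip_force: 30.0
```

Emit:
apply_moves(series=[{"offset": [0, 0, -0.1], "rot": [0, 0, 0]}, {"offset": [0, 0, -0.1], "rot": [0, 0, 0]}, {"offset": [0, 0, -0.1], "rot": [0, 0, 0]}])

```text
time: 7.9
position: [0.6037, -0.1001, 0.2367]
tool_rot: [0.009, 1.0, -0.0, 0.0]
ft_force: [-0.5, 0.1, -0.5]
grip_width: 0.0136
grip_force: 30.0
```

Emit:
apply_moves(series=[{"offset": [0, 0, -0.1], "rot": [0, 0, 0]}, {"offset": [0, 0, -0.1], "rot": [0, 0, 0]}, {"offset": [0, 0, -0.1], "rot": [0, 0, 0]}])

```text
time: 8.2
position: [0.6037, -0.1001, 0.2366]
tool_rot: [0.009, 1.0, -0.0, 0.0]
ft_force: [-1.3, 0.2, 5.8]
grip_width: 0.0139
grip_force: 30.0
```

```bash
python3 look.py 6
```

```text
8.25 [ 0.6038 -0.1002  0.2366] [ 0.0087  1.     -0.0002  0.0005] [-0.9351  0.1465  5.271 ] 0.01381614358281909 29.95900026988238
hook_pail [ 0.6085 -0.1     0.0719] 0.61 [412. 318.]
hook_seat [ 0.6007 -0.1023  0.1962] 0.85 [415. 267.]
```

View pics/c6.png

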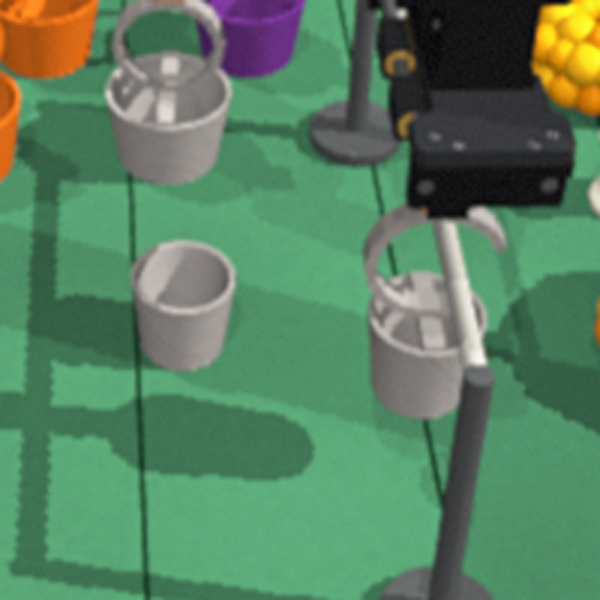

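Contact came at a 71 mm lift, as expected for the crown, and the hook is seated on the bar. Easing the preload and releasing.

Emit:
apply_moves(series=[{"offset": [0, 0, 0.08], "rot": [0, 0, 0]}, {"offset": [0, 0, 0.08], "rot": [0, 0, 0]}, {"offset": [0, 0, 0.08], "rot": [0, 0, 0]}, {"offset": [0, 0, 0.08], "rot": [0, 0, 0]}], newtons=5)

```text
time: 8.75
position: [0.6038, -0.1001, 0.2366]
tool_rot: [0.009, 1.0, -0.0, 0.0]
ft_force: [-0.6, 0.2, 4.0]
grip_width: 0.0143
grip_force: 5.0
```

Emit:
apply_moves(series=[{"offset": [0, 0, 0], "rot": [0, 0, 0]}, {"offset": [0, 0, 0], "rot": [0, 0, 0]}, {"offset": [0, 0, 0], "rot": [0, 0, 0]}, {"offset": [0, 0, 0], "rot": [0, 0, 0]}, {"offset": [0, 0, 0], "rot": [0, 0, 0]}, {"offset": [0, 0, 0], "rot": [0, 0, 0]}, {"offset": [0, 0, 0], "rot": [0, 0, 0]}, {"offset": [0, 0, 0], "rot": [0, 0, 0]}, {"offset": [0, 0, 0], "rot": [0, 0, 0]}, {"offset": [0, 0, 0], "rot": [0, 0, 0]}], hand=0.5)

```text
time: 9.75
position: [0.6036, -0.1001, 0.2364]
tool_rot: [0.009, 1.0, 0.0, -0.0]
ft_force: [-0.1, 1.2, -1.0]
grip_width: 0.0432
grip_force: 0.0
```

Emit:
apply_moves(series=[{"offset": [0, 0, 1], "rot": [0, 0, 0]}, {"offset": [0, 0, 2.5], "rot": [0, 0, 0]}, {"offset": [0, 0, 5], "rot": [0, 0, 0]}, {"offset": [0, 0, 9], "rot": [0, 0, 0]}, {"offset": [-4, 0, 12], "rot": [0, 0, 0]}, {"offset": [-8, 4, 12], "rot": [0, 0, 0]}, {"offset": [-10, 8, 12], "rot": [0, 0, 0]}, {"offset": [-10, 12, 12], "rot": [0, 0, 0]}, {"offset": [-10, 16, 12], "rot": [0, 0, 0]}, {"offset": [-10, 16, 12], "rot": [0, 0, 0]}, {"offset": [-10, 16, 12], "rot": [0, 0, 0]}, {"offset": [-10, 16, 12], "rot": [0, 0, 0]}, {"offset": [-10, 16, 12], "rot": [0, 0, 0]}, {"offset": [-10, 16, 12], "rot": [0, 0, 0]}, {"offset": [-10, 16, 12], "rot": [0, 0, 0]}, {"offset": [-10, 16, 12], "rot": [0, 0, 0]}, {"offset": [-10, 16, 12], "rot": [0, 0, 0]}, {"offset": [-10, 16, 12], "rot": [0, 0, 0]}, {"offset": [-10, 16, 12], "rot": [0, 0, 0]}, {"offset": [-10, 16, 12], "rot": [0, 0, 0]}])

```text
time: 11.75
position: [0.5036, 0.06, 0.3564]
tool_rot: [0.009, 1.0, -0.0, 0.0]
ft_force: [-0.3, 0.3, 0.1]
grip_width: 0.0433
grip_force: 0.0
```

```bash
python3 look.py 7; python3 - <<'E'
from h import *
a=cv2.imread('pics/s7.png').astype(int)
for _ in range(6): b=vision.camera('side')[:,:,::-1].astype(int)
print(np.abs(a-b)[230:330,390:440].mean(),np.abs(a-b)[350:450,100:200].mean())
E
```

```text
11.8 [0.5036 0.06   0.3564] [ 0.0087  1.     -0.      0.    ] [-0.1446  0.0576  0.4262] 0.04386890247398959 0.0
hook_pail [ 0.6077 -0.1022  0.0727] 0.97 [412. 319.]
hook_seat [ 0.6014 -0.1033  0.1986] 0.66 [416. 266.]
1.1688 1.2097666666666667
```

View pics/c7.png

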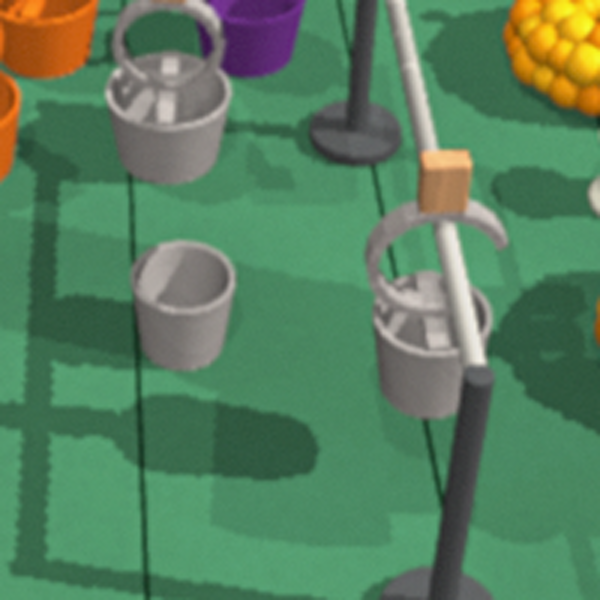

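The pail hangs by its crown from the bar, upright. Two side pictures taken about 0.3 s apart differ only by noise, and the ring pail is still standing in place.

```bash
python3 -c "
from rig import hand_in
print(hand_in())"
```

```text
the job is handed in; nothing more can be done
None
```

The hook pail hangs from the rail by the crown of its hook, upright, still and released; the ring pail was left standing where it was, and the job was handed in about 12 s into the 40 s limit.

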